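# Put the garlic and the lemon into their keepers and snap the lids on

### The arm

A 7-joint arm with a two-finger parallel gripper is mounted at the origin on a cart in front of the work surface, level with it; the furniture and walls round the work are solid. World frame = base frame: x ahead of the robot, y to its left, z up, the work surface at z = 0. Lengths are in m, angles in rad, forces in N, time in s.
With the tool pointing down it reaches from about 0.4 to 0.85 m from the base axis. Payload 10.4 kg.
Tool frame: the origin (TCP) lies midway between the tips of the shut fingers; the grasp point (between the pads) lies 19 mm behind it; z points along the fingers, y is the line along which they close (so a half turn about z gives the same grasp; the last joint's range is limited). The gripper opens to 87 mm and grips with 3 to 60 N. Pads are 19 mm wide; open, the fingers measure 117 mm over their backs; the gripper's body (75 mm by 190 mm) begins 51 mm behind the grasp point.
Start: joints at [-1.209, 0.332, -0.065, 1.46, 0.022, 1.35, -0.088], TCP at [0.235, 0.579, 0.223] pointing down, gripper open.
Joint ranges: [-2.6, 2.6], [-0.5, 2.12], [-1.47, 1.34], [0.16, 2.42], [-1.27, 4.41], [0.06, 2.06], [-2.6, 2.6]. Speed limits (rad/s): [2.22, 2.22, 2.79, 2.79, 3.14, 3.14, 3.14].

### API

Orientations are given as a unit quaternion [x, y, z, w].
In Python, from bench import sensors, eyes, order gives the robot as it stands.
- The arm moves only by the tool arm_command, never from a script. Its argument "steps" is a list of rows, each an object with "rot": the turn, a rotation vector about the world's x, y, z in degrees, a list of three; "slide": the shift along the world's x, y, z in m, a list of three; "grip": the opening, from 0 (shut) to 1 (fully open). A call has exactly 8 rows; each row shifts and turns the commanded pose from where the row before left it; what a row does not reach is not made up. A row lasts 1/8 s, in which the tool goes at most 62.5 mm and 10.7 degrees, less where a joint would pass 70% of its speed; a pose out of reach is approached as far as the arm can. A call with a gripper value outside its range is refused whole. The fingers move at their own pace and stop on an object; "newtons" is the grip in N (left out, the last holds). Time passes only in rows, so rows that do not move let the fingers close, or fill a call up. It gives the time, the measured TCP pose, the force, the opening and the grip force at its end, in the units of the state.
- sensors.read_state(): the state, without advancing time (a new reading comes with each control period).
- eyes.camera(name): name is "scene" or "top"; returns a dict with "pixels" (420x560x3 uint8, red, green, blue), "intrinsics" (3x3 intrinsics, pixels), "pose" (4x4, takes a point from camera to world coordinates). Camera axes: x right, y down, z forward; pixel columns grow to the right and rows downward; lengths in m; the calibration is good to about 2 mm. A picture is of the moment at which its call begins. There is no depth.
- order.close_job(): hands the job in; it is judged then, once.
Trained networks look in a picture, given as the dict that the camera call returned (one of the last four; its "shot" number tells which), for a name from the list of things; names that differ only in an ending like _2 or _b are one class to them, and where a whole thing is asked for, a point or a joint stands for the part that bears it (a point fixed in the world has none). Each returns a list of dicts, best first, with "conf" (0 to 1); they miss things now and then, are a little off and sometimes report something else, mostly with a low value. They report only what shows in the picture. A call takes as long as a camera call. They do not tell look-alikes from the thing itself.
- eyes.look_for(name, picture): "bbox" ([left, top, right, bottom] in pixels, round what is visible of it).
The state is a dict: "time": time; "joint_positions": joint angles; "joint_vel": joint speeds; "joint_torque": joint torques, N m; "ee_pos": TCP position; "eef_rot": TCP orientation; "ft_force": force on the tool from outside, world axes, zero at the start; "torque": the same for the moment, N m; "width": finger opening in m; "grip_force": force on a finger pad.
Only numpy, scipy, OpenCV 4.12 (cv2) and the standard library are available. Lean on these libraries where they do the work, as an engineer would, in place of code of your own. Each camera call takes 0.05 s, during which the arm holds its last target. There are 200 camera calls.

### The job

Pick the two garlic bulbs out of the produce on the worktop and put one in each bay of the rectangular keeper, and put the lemon in the round pot; leave the onion and the tomato where they are. Then close each keeper with the lid that fits it - the green vented one for the garlic, the yellow one for the lemon - pressing it down evenly until it has clicked home under all four clips.

Things in the scene. Friction and masses are not known exactly. Their poses are not given: they have to be found in the camera images.
- garlic_a: One of two alike pinkish-white garlic bulbs, 60 x 57 mm across, 58 mm high with a thin tip on top, about 0.04 kg, standing upright on the worktop. Origin: middle of its underside, z up to the tip. Grip it from any side about 28 mm above its underside.
- garlic_b: The other garlic bulb, the same in all.
- lemon: Yellow lemon, 71 mm long (x), 53 mm wide (y), 51 mm high, about 0.09 kg, lying on its side on the worktop. Origin: middle of its underside, x along its length. Grip it across its width, about 25 mm above its underside.
- onion: Brown onion, 78 mm across and 85 mm high; it stays where it is. Origin: middle of its underside.
- tomato: Red tomato, 75 mm across and 79 mm high, at the left of the worktop; it stays where it is. Origin: middle of its underside.
- garlic_box: Open pale rectangular keeper, fixed, with 4 green clips. Outside 128 (x) x 156 (y) x 56 mm high, walls and floor 3. A rib across the floor (4 thick, 12 high) makes two bays, 122 (x) x 73 (y), centred at y = +38.5 and -38.5 mm: spread the fingers along x. Springy clips, 28 wide, stand at mid-side just outside the wall, tips flared out, 79 mm high. Origin: centre of underside, y along long side.
- lemon_pot: Open pale round keeper, fixed, with 4 yellow clips: 128 mm across outside, 120 inside, 56 mm high, floor 3 mm. Its clips are like the box's: a lid going down pushes them outward and they snap back over its edge. Origin: centre of underside.
- garlic_lid: Green lid with vent slots, 136 (x) x 164 (y) mm, 0.1 kg, right side up; fits the rectangular box, long side to long side, either way round. Stands on 4 round-ended corner feet 24 mm long, that enter the mouth (2 mm play); flange 24 to 29 mm up, crown 40. Grip bar on it, centred: 18 mm wide (x), 62 long (y), 40 to 64 mm up. Origin: centre, at the feet's undersides. Centres itself from 4 mm off.
- lemon_lid: Yellow closed round lid, 136 mm across, 0.1 kg; fits the round pot, any way round. Feet, flange, crown, grip bar (18 mm along x) and origin as on the green lid. Unpressed, either lid rests on the clips, origin about 46 mm above its keeper's; pressed at the centre with 10 to 20 N it sinks to 32 mm, flange on rim, and the clips snap over it. Harder pressing then meets the rigid rim.
Not all that is in view belongs to the job. What is shaped like the garlic_a but black or turquoise is not meant.

How it is judged:
At the end, for the whole second after the job is handed in: One garlic bulb is in each bay of the box and the lemon in the pot; each lid is on its own keeper, level within 0.03 rad, within 6 mm of its middle and its origin 28 to 35 mm above the keeper's (home is 32); onion and tomato are within 30 mm of where they stood; all at rest (((y of garlic_a in the frame of garlic_box between 0.002 and 0.075 m and x of garlic_a in the frame of garlic_box between -0.061 and 0.061 m and z of garlic_a in the frame of garlic_box between -0.01 and 0.055 m and y of garlic_b in the frame of garlic_box between -0.075 and -0.002 m and x of garlic_b in the frame of garlic_box between -0.061 and 0.061 m and z of garlic_b in the frame of garlic_box between -0.01 and 0.055 m) or (y of garlic_a in the frame of garlic_box between -0.075 and -0.002 m and x of garlic_a in the frame of garlic_box between -0.061 and 0.061 m and z of garlic_a in the frame of garlic_box between -0.01 and 0.055 m and y of garlic_b in the frame of garlic_box between 0.002 and 0.075 m and x of garlic_b in the frame of garlic_box between -0.061 and 0.061 m and z of garlic_b in the frame of garlic_box between -0.01 and 0.055 m)) and horizontal distance between lemon and lemon_pot below 0.06 m and z of lemon in the frame of lemon_pot between -0.01 and 0.055 m and horizontal distance between garlic_lid and garlic_box below 0.006 m and z of garlic_lid in the frame of garlic_box between 0.028 and 0.035 m and angle between each of garlic_lid, lemon_lid's own z axis and vertical below 0.03 rad and linear speed of each of garlic_lid, lemon_lid below 0.02 m/s and horizontal distance between lemon_lid and lemon_pot below 0.006 m and z of lemon_lid in the frame of lemon_pot between 0.028 and 0.035 m and linear speed of each of garlic_a, garlic_b, lemon below 0.03 m/s and distance of each of onion, tomato from where it was at the start of the episode below 0.03 m); the robot touches nothing.
It fails at once if the onion is carried off or knocked away (distance of onion from where it was at the start of the episode above 0.05 m).
It fails at once if the tomato is carried off or knocked away (distance of tomato from where it was at the start of the episode above 0.05 m).
It also fails if it takes over 128 s, if anything falls off the work surface, if the arm or the gripper's body presses on something with over 40 N, if the wrist force passes 120 N, or if a joint passes its speed limit or range.

## Working session

There is one attempt and no reset: what is moved stays moved. The work goes in short steps, Python scripts to look and compute and a tool call to move; the robot and the scene stay as the last step left them, time stands still between calls to the robot, and variables do not carry over. Pictures are saved under pics/ and viewed, at most 14 in all, crops included, and the job is handed in when it is done.

Besides the shell and the picture viewer there is one more tool, called after "Call:" in YAML: its name, and indented under it one key for each argument. arm_command: Moves the arm, as the interface text tells. Its arguments: {"type":"object","properties":{"steps":{"type":"array","items":{"type":"object","properties":{"rot":{"type":"array","items":{"type":"number"}},"slide":{"type":"array","items":{"type":"number"}},"grip":{"type":"number"}}}},"newtons":{"type":"number"}},"required":["steps"]}

```bash
mkdir -p pics
python3 - <<'E'
from bench import sensors, eyes, order
import cv2,numpy as np
print(sensors.read_state())
for n in ["scene","top"]:
    p=eyes.camera(n); cv2.imwrite(f"pics/{n}0.png",p["pixels"][:,:,::-1]); print(n,p["intrinsics"].tolist(),np.round(p["pose"],4).tolist())
    for k in ["garlic_a","lemon","onion","tomato","garlic_box","lemon_pot","garlic_lid","lemon_lid"]:
        print(k,[(np.round(d["bbox"]).tolist(),round(d["conf"],2)) for d in eyes.look_for(k,p)][:5])
E
```

```text
{'time': 0.0, 'joint_positions': array([-1.20859955,  0.33283707, -0.06470072,  1.46092063,  0.0216172 ,
        1.3498697 , -0.08851171]), 'joint_vel': array([-8.78198513e-05,  7.72694597e-04,  1.61168837e-04,  4.84718014e-04,
        2.03045591e-03, -2.28074348e-03, -8.45195286e-04]), 'joint_torque': array([ 2.21764244e-04, -6.23248029e+01,  2.49593711e-02, -3.89907432e+01,
       -6.13855803e-02,  3.96631763e-02,  1.44051601e-04]), 'ee_pos': array([0.23447838, 0.57895321, 0.22178554]), 'eef_rot': array([ 1.91207009e-01,  9.81549506e-01, -6.63300525e-04, -8.96924992e-05]), 'ft_force': array([ 0.83581014,  0.26524635, -0.09897507]), 'torque': array([-0.0030023 , -0.02641689,  0.02465857]), 'grip_force': 0.0, 'width': 0.08727396821404791}
scene [[538.7252949082823, 0.0, 269.2285692426348], [0.0, 538.7252949082823, 220.1020408829043], [0.0, 0.0, 1.0]] [[0.495, -0.6316, 0.5967, -0.3521], [-0.8689, -0.3638, 0.3358, -0.4161], [0.005, -0.6847, -0.7288, 1.0757], [0.0, 0.0, 0.0, 1.0]]
garlic_a [([389.0, 229.0, 414.0, 255.0], 0.92), ([254.0, 225.0, 277.0, 251.0], 0.7), ([177.0, 235.0, 192.0,
[... 464 characters left out ...]
06.51496817024355], [0.0, 0.0, 1.0]] [[-0.0251, -0.9966, 0.0786, 0.3538], [-0.9996, 0.0242, -0.0118, 0.0724], [0.0098, -0.0788, -0.9968, 1.6202], [0.0, 0.0, 0.0, 1.0]]
garlic_a [([280.0, 208.0, 298.0, 224.0], 0.68), ([240.0, 209.0, 259.0, 225.0], 0.67), ([374.0, 153.0, 389.0, 173.0], 0.49), ([227.0, 254.0, 242.0, 268.0], 0.48)]
lemon [([345.0, 169.0, 361.0, 189.0], 0.56)]
onion [([318.0, 202.0, 342.0, 225.0], 0.71)]
tomato [([156.0, 159.0, 181.0, 180.0], 0.62)]
garlic_box [([193.0, 135.0, 249.0, 182.0], 0.83)]
lemon_pot [([387.0, 184.0, 439.0, 233.0], 0.88), ([194.0, 136.0, 252.0, 182.0], 0.24)]
garlic_lid [([165.0, 198.0, 218.0, 245.0], 0.87)]
lemon_lid [([286.0, 134.0, 328.0, 181.0], 0.6)]
```

Run:
```python
import cv2
a=cv2.imread("pics/top0.png")[110:290,140:460]; cv2.imwrite("pics/topc.png",cv2.resize(a,(800,450),interpolation=cv2.INTER_CUBIC))
a=cv2.imread("pics/scene0.png")[120:340,140:460]; cv2.imwrite("pics/scenec.png",cv2.resize(a,(800,550),interpolation=cv2.INTER_CUBIC))
```

```text
(no output)
```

View pics/topc.png

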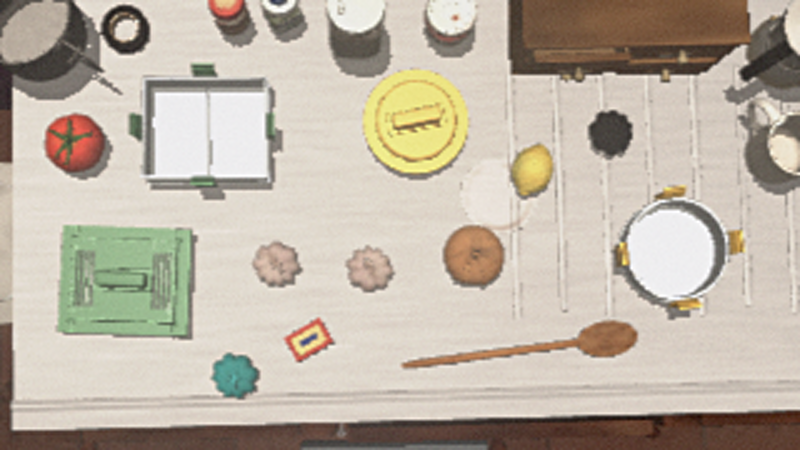

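View pics/scenec.png

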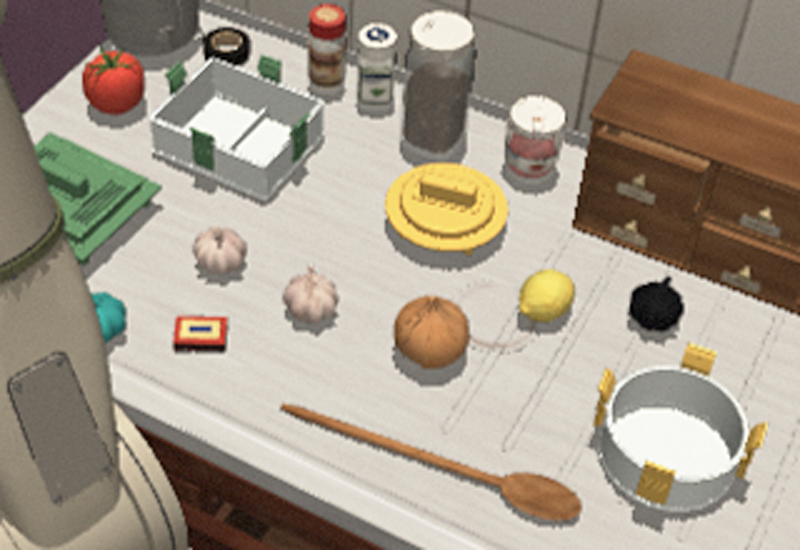

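Garlic candidates in the top picture are (289,216), (250,217), (381,163) and (234,261). The first two are pinkish-white, so they are the real bulbs. (381,163) is black and (234,261) is turquoise, so both are decoys. The lemon is at (353,178), the onion at (330,213), the tomato at (169,170), the box at (223,160), the pot at (412,210), the green lid at (190,222) and the yellow lid at (306,158).

```bash
cat > h.py <<'E'
import numpy as np,cv2
def proj(p,X):
    T=np.linalg.inv(p["pose"]); X=np.atleast_2d(X); c=X@T[:3,:3].T+T[:3,3]; q=c@p["intrinsics"].T; return q[:,:2]/q[:,2:]
def ray(p,uv):
    d=p["pose"][:3,:3]@np.linalg.inv(p["intrinsics"])@np.array([uv[0],uv[1],1.]); return p["pose"][:3,3],d
def atz(p,uv,z):
    o,d=ray(p,uv); return o+d*(z-o[2])/d[2]
def tri(a,ua,b,ub):
    A=[];B=[]
    for p,u in((a,ua),(b,ub)):
        o,d=ray(p,u); d=d/np.linalg.norm(d); M=np.eye(3)-np.outer(d,d); A.append(M);B.append(M@o)
    return np.linalg.solve(sum(A),sum(B))
def blobs(p,lo,hi,box,mn=6):
    hsv=cv2.cvtColor(p["pixels"],cv2.COLOR_RGB2HSV); m=cv2.inRange(hsv,lo,hi); k=np.zeros_like(m); l,t,r,b=box; k[t:b,l:r]=m[t:b,l:r]
    n,L,s,c=cv2.connectedComponentsWithStats(k); return k,[(c[i].round(1).tolist(),int(s[i,4]),s[i,:4].tolist()) for i in range(1,n) if s[i,4]>=mn]
E
python3 - <<'E'
from h import *
from bench import eyes
import pickle
t=eyes.camera("top"); s=eyes.camera("scene"); pickle.dump((t,s),open("p0.pkl","wb"))
G=((40,60,30),(85,255,255)); Y=((18,110,60),(34,255,255))
for nm,c,bt,bs in(("box",G,(185,125,258,190),(195,130,275,215)),("pot",Y,(380,178,445,240),(372,250,452,330)),("ylid",Y,(280,130,335,185),(285,180,350,225)),("glid",G,(155,190,222,250),(0,0,1,1)),("lemon",Y,(340,160,366,195),(340,222,374,255))):
    for n,p,b in(("t",t,bt),("s",s,bs)):
        print(nm,n,blobs(p,*c,b)[1])
def up(p,b,f): l,tt,r,bb=b; return cv2.resize(p["pixels"][tt:bb,l:r,::-1],(400,300),interpolation=cv2.INTER_CUBIC)
im=np.vstack([np.hstack([up(t,(185,125,265,185),5),up(s,(195,140,275,200),5)]),np.hstack([up(t,(372,180,452,240),5),up(s,(373,260,453,320),5)])])
cv2.imwrite("pics/k.png",im)
E
```

```text
box t [([220.5, 183.0], 8, [217, 183, 8, 1])]
box s [([247.2, 146.8], 57, [243, 143, 9, 9]), ([210.0, 150.4], 53, [207, 145, 7, 12]), ([259.3, 174.7], 59, [256, 166, 7, 18]), ([220.5, 179.1], 94, [216, 171, 9, 17]), ([197.7, 196.1], 70, [195, 190, 9, 14])]
pot t [([408.9, 186.3], 27, [404, 185, 10, 4]), ([434.1, 206.3], 44, [432, 202, 6, 9]), ([388.7, 211.2], 25, [387, 207, 4, 9]), ([413.9, 231.3], 33, [408, 230, 12, 4])]
pot s [([418.9, 263.2], 108, [413, 258, 13, 12]), ([381.3, 277.7], 80, [378, 268, 8, 22]), ([440.3, 298.1], 88, [435, 289, 12, 22]), ([401.7, 312.7], 167, [395, 305, 15, 16])]
ylid t [([309.3, 155.3], 782, [290, 138, 37, 39]), ([308.3, 165.7], 7, [306, 164, 5, 4]), ([312.3, 177.0], 9, [310, 176, 5, 3])]
ylid s [([318.1, 202.5], 1359, [294, 185, 49, 37])]
glid t [([168.2, 201.6], 8, [166, 201, 5, 3]), ([173.8, 202.0], 10, [172, 201, 5, 4]), ([165.8, 219.4], 14, [165, 216, 4, 8]), ([179.5, 221.1], 15, [178, 217, 5, 9]), ([189.9, 219.9], 14, [187, 219, 8, 3]), ([185.4, 222.0], 11, [183, 220, 7, 4]), ([165.3, 227.3], 6, [165, 225, 2, 5]), ([171.1, 238.2], 41, [166, 233, 13, 10]), ([199.2, 238.3], 6, [197, 237, 5, 4])]
glid s []
lemon t [([352.8, 177.5], 225, [345, 168, 16, 20])]
lemon s [([358.0, 237.9], 348, [348, 228, 21, 21])]
```

View pics/k.png

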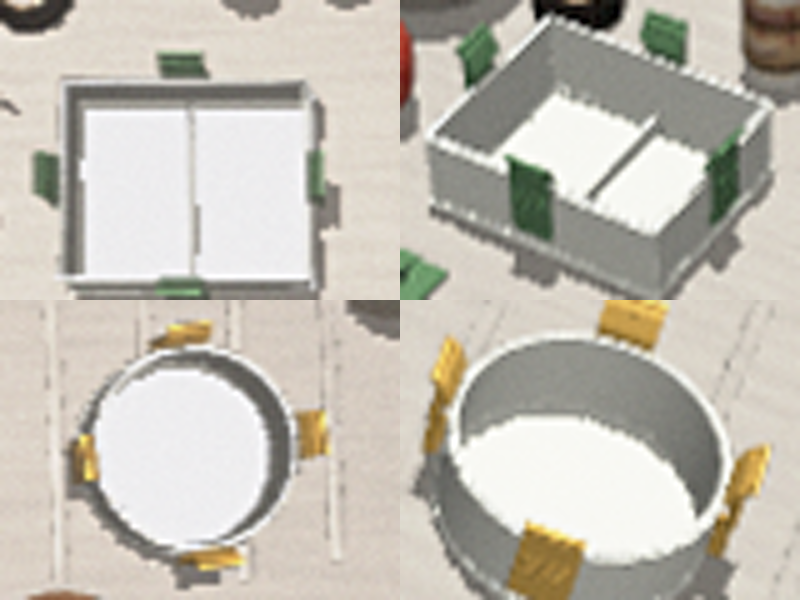

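```bash
cat > fit.py <<'E'
from h import *
from scipy.optimize import least_squares,minimize
def R(q): c,s=np.cos(q),np.sin(q); return np.array([[c,-s],[s,c]])
def place(P,x,y,q,z0=0): P=np.array(P,float); return np.c_[P[:,:2]@R(q).T+[x,y],P[:,2]+z0]
def rect(a,b,z): return [(sx*a/2,sy*b/2,z) for sx,sy in((1,1),(1,-1),(-1,-1),(-1,1))]
def circ(r,z,n=72): return [(r*np.cos(t),r*np.sin(t),z) for t in np.linspace(0,2*np.pi,n,endpoint=False)]
S=8
def sil(p,hulls,x,y,q,z0,win):
    l,t,r,b=win; m=np.zeros(((b-t)*S,(r-l)*S),np.uint8)
    for H in hulls:
        u=(proj(p,place(H,x,y,q,z0))+.5-[l,t])*S-.5
        cv2.fillConvexPoly(m,cv2.convexHull(np.round(u).astype(np.int32)),1)
    return cv2.resize(m.astype(np.float32),(r-l,b-t),interpolation=cv2.INTER_AREA)
def fitsil(views,hulls,x0,z0=0):
    def f(v): return sum(np.abs(sil(p,hulls,*v,z0,w)-m[w[1]:w[3],w[0]:w[2]]/255.).sum() for p,m,w in views)
    r=minimize(f,x0,method="Nelder-Mead",options=dict(initial_simplex=np.array(x0)+np.array([[0,0,0],[.01,0,0],[0,.01,0],[.005,.005,.1]]),xatol=1e-4,fatol=.05)); return r.x,r.fun
def green(p): return cv2.inRange(cv2.cvtColor(p["pixels"],cv2.COLOR_RGB2HSV),(38,45,30),(88,255,255))
def yellow(p): return cv2.inRange(cv2.cvtColor(p["pixels"],cv2.COLOR_RGB2HSV),(18,90,60),(36,255,255))
BAR=rect(18,62,40)+rect(18,62,64)
GL=[rect(136,164,24)+rect(136,164,29),BAR]; YL=[circ(68,24)+circ(68,29),BAR]
GL=[np.array(h)/1000 for h in GL]; YL=[np.array(h)/1000 for h in YL]
E
python3 - <<'E'
from fit import *
import pickle
t,s=pickle.load(open("p0.pkl","rb"))
U=lambda L,o:(np.array(L)+.5)/5-.5+np.array(o)
# box corners: image TL=(+x,+y),TR=(+x,-y),BR=(-x,-y),BL=(-x,+y)
ct=U([(63,83),(313,83),(315,290),(62,285)],(185,125))
cs=U([(150,18),(372,103),(258,235),(27,137)],(195,140))
C=np.array([(64,78,56),(64,-78,56),(-64,-78,56),(-64,78,56)])/1000
for nm,fl in(("both",(1,1)),("t",(1,0)),("s",(0,1))):
    f=lambda v:np.r_[fl[0]*(proj(t,place(C,*v))-ct).ravel(),fl[1]*(proj(s,place(C,*v))-cs).ravel()]
    r=least_squares(f,[.55,.2,0],x_scale=.01); print("box",nm,r.x.round(4),np.abs(r.fun).max().round(2))
K=np.array(circ(64,56))/1000
def ext(p,v): u=proj(p,place(K,*v,0)); return np.r_[u.min(0),u.max(0)]
et=U([(83,47),(295,257)],(372,180)).ravel(); es=U([(47,32),(330,266)],(373,260)).ravel()
for nm,fl in(("both",(1,1)),("t",(1,0)),("s",(0,1))):
    r=least_squares(lambda v:np.r_[fl[0]*(ext(t,v)-et),fl[1]*(ext(s,v)-es)],[.5,-.2],x_scale=.01); print("pot",nm,r.x.round(4),r.fun.round(2))
for nm,b in(("clips",0),):
    a=np.array([[408.9,186.3],[434.1,206.3],[388.7,211.2],[413.9,231.3]]); bb=np.array([[418.9,263.2],[440.3,298.1],[381.3,277.7],[401.7,312.7]])
    P=np.array([tri(t,i,s,j) for i,j in zip(a,bb)]); print(P.round(4).tolist(),P.mean(0))
gt=green(t);ys=yellow(s);yt=yellow(t)
print("glid t",fitsil([(t,gt,(158,192,224,250))],GL,[.45,.28,0]))
for w in([(t,yt,(282,130,335,186))],[(s,ys,(288,180,350,228))],[(t,yt,(282,130,335,186)),(s,ys,(288,180,350,228))]): print("ylid",fitsil(w,YL,[.57,.03,.2]))
for n,m in(("g",gt[192:250,158:224]),("y",yt[130:186,282:335])): print(n,(m>0).sum())
print("lemon",tri(t,(352.8,177.5),s,(358,237.9)))
cy=yt.copy();pts=np.argwhere(cy[160:195,340:366])[:,::-1]+[340,160]
W=np.array([atz(t,u,.025)[:2] for u in pts]);w,v=np.linalg.eigh(np.cov(W.T));print("lemon axis",np.degrees(np.arctan2(v[1,1],v[0,1])),2*np.sqrt(w),W.mean(0))
for n,a,b in(("gA",(289,216),(401.5,242)),):pass
for u in((289,216),(249.5,217)): print("garlic top@.03",atz(t,u,.03))
for u in((265.5,238),(227,221)): print("garlic sc@.03",atz(s,u,.03))
for u in((330,213.5),(168.5,169.5)): print("oni/tom",atz(t,u,.04))
print("black,turq",atz(t,(384,163),.03),atz(t,(234.5,261),.03))
E
```

```text
box both [ 0.6248  0.2494 -0.0184] 1.36
box t [ 0.6235  0.2498 -0.025 ] 0.76
box s [ 0.6267  0.2496 -0.0108] 0.46
pot both [ 0.4566 -0.3365] [ 1.95  0.68  0.3  -0.56 -0.32  0.57 -1.05 -1.28]
pot t [ 0.4569 -0.3329] [ 0.82  0.62 -0.82 -0.61 -0.   -0.   -0.   -0.  ]
pot s [ 0.4562 -0.3383] [ 0.    0.    0.   -0.    0.34  0.97 -0.34 -0.82]
[[0.5301, -0.3319, 0.0664], [0.4656, -0.4088, 0.0572], [0.4546, -0.2681, 0.0538], [0.3894, -0.3447, 0.049]] [ 0.45992405 -0.33839465  0.05662468]
glid t (array([ 0.43831665,  0.3594046 , -0.06493109]), np.float64(335.28125))
ylid (array([ 0.633051  , -0.01537054,  0.45074457]), np.float64(61.28125))
ylid (array([ 0.63408736, -0.01529819,  0.46269725]), np.float64(51.84375))
ylid (array([ 0.63354068, -0.01529936,  0.53199535]), np.float64(116.375))
g 1919
y 1360
lemon [ 0.56739185 -0.16357427  0.02592855]
lemon axis 156.58770782649285 [0.02439786 0.03310611] [ 0.56799324 -0.16316501]
garlic top@.03 [0.44866609 0.04399206 0.03      ]
garlic top@.03 [0.44855871 0.169239   0.03      ]
garlic sc@.03 [0.44418207 0.04261002 0.03      ]
garlic sc@.03 [0.44523117 0.16129133 0.03      ]
oni/tom [ 0.45280068 -0.08540845  0.04      ]
oni/tom [0.60492349 0.42207037 0.04      ]
black,turq [ 0.61129323 -0.26477816  0.03      ] [0.31108234 0.21908341 0.03      ]
```

Run:
```python
from fit import *
import pickle
t,s=pickle.load(open("p0.pkl","rb"))
def seg(p,win,lo=22):
    l,tt,r,b=win; lab=cv2.cvtColor(p["pixels"],cv2.COLOR_RGB2LAB).astype(float); bg=np.median(lab[tt:b,l:r].reshape(-1,3),0)
    d=np.abs(lab[tt:b,l:r,1:]-bg[1:]).sum(2); m=(d>7).astype(np.uint8); n,L,st,c=cv2.connectedComponentsWithStats(m); i=1+st[1:,4].argmax(); return c[i]+[l,tt],st[i].tolist()
for n,wt,ws in(("A",(276,204,302,228),(250,222,280,254)),("B",(238,204,262,228),(212,208,242,236))):
    a,sa=seg(t,wt);b,sb=seg(s,ws);print(n,a.round(1),sa,b.round(1),sb,tri(t,a,s,b).round(4),atz(t,a,.027).round(4),atz(s,b,.027).round(4))
# ylid yaw
ys=yellow(s);yt=yellow(t)
for q in np.arange(.1,.7,.1): pass
for n,u in(("jar",(320,125)),("canister",(283,132)),("salt",(252,120)),("red",(232,124))): print(n,atz(t,u,0.0).round(3))
def up(p,b): l,tt,r,bb=b; return cv2.resize(p["pixels"][tt:bb,l:r,::-1],(400,400),interpolation=cv2.INTER_CUBIC)
im=np.hstack([up(t,(281,132,331,182)),up(s,(294,180,344,230))])
cv2.imwrite("pics/yl.png",im)
```

```text
A [287.4 216.9] [4, 5, 16, 16, 166] [263.9 237.3] [4, 5, 20, 20, 257] [0.4463 0.0489 0.0271] [0.4462 0.0491 0.027 ] [0.4465 0.0488 0.027 ]
B [249.5 214.4] [4, 4, 16, 15, 145] [227.3 218.4] [6, 3, 20, 16, 218] [0.4575 0.1691 0.0245] [0.4571 0.1693 0.027 ] [0.4558 0.1674 0.027 ]
jar [ 0.747 -0.066  0.   ]
canister [0.726 0.056 0.   ]
salt [0.769 0.157 0.   ]
red [0.757 0.222 0.   ]
```

View pics/yl.png

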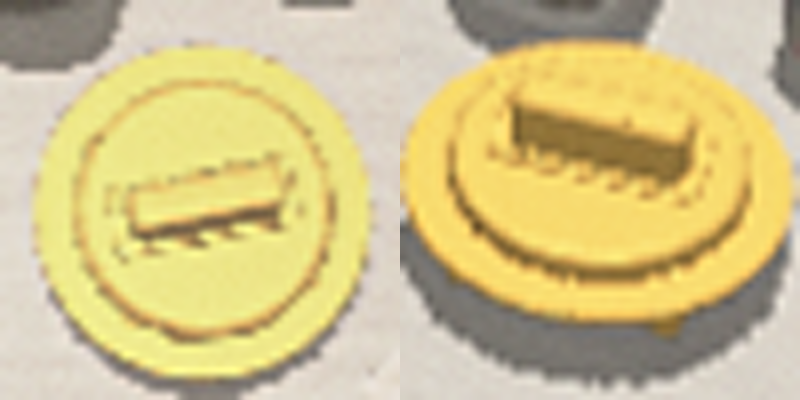

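Call:
arm_command:
  steps:
    - {"slide": [0.026, -0.052, 0], "rot": [0, 0, -8.5], "grip": 1}
    - {"slide": [0.026, -0.052, 0], "rot": [0, 0, -8.5], "grip": 1}
    - {"slide": [0.026, -0.052, 0], "rot": [0, 0, -8.5], "grip": 1}
    - {"slide": [0.026, -0.052, 0], "rot": [0, 0, -8.5], "grip": 1}
    - {"slide": [0.026, -0.052, 0], "rot": [0, 0, -8.5], "grip": 1}
    - {"slide": [0.026, -0.052, 0], "rot": [0, 0, -8.5], "grip": 1}
    - {"slide": [0.026, -0.052, 0], "rot": [0, 0, -8.5], "grip": 1}
    - {"slide": [0.026, -0.052, 0], "rot": [0, 0, -8.5], "grip": 1}

```text
time: 2.0
ee_pos: [0.4432, 0.1616, 0.2229]
eef_rot: [0.709, 0.705, 0.001, 0.0]
ft_force: [0.6, 0.3, -0.3]
width: 0.087
grip_force: 0.0
```

Call:
arm_command:
  steps:
    - {"slide": [0.014, 0.007, -0.03], "grip": 1}
    - {"slide": [0, 0, -0.05], "grip": 1}
    - {"slide": [0, 0, -0.05], "grip": 1}
    - {"slide": [0, 0, -0.05], "grip": 1}
    - {"slide": [0, 0, -0.033], "grip": 1}
    - {"slide": [0, 0, 0], "grip": 0.5}
    - {"slide": [0, 0, 0], "grip": 0.3}
    - {"slide": [0, 0, 0], "grip": 0.3}
  newtons: 15

```text
schema error: expected keys rot, slide, grip
```

Run:
```python
from fit import *
from bench import sensors
import pickle
st=sensors.read_state();print(st["width"],st["grip_force"],st["ee_pos"])
t,s=pickle.load(open("p0.pkl","rb"))
print("cab",atz(s,(370,212.8),0),atz(t,(344,139),0), atz(t,(344,139),.1))
print("canister base front scene", atz(s,(314,184),0),"left/right",atz(s,(300,178),0),atz(s,(326,178),0))
f=lambda x,y:atz(t,((x+.5)/8+280.5,(y+.5)/8+131.5),.064)[:2]
g=lambda x,y:atz(s,((x+.5)/8+293.5,(y+.5)/8+179.5),.064)[:2]
for a in(f(130,190),f(280,160),f(143,236),f(280,212),g(115,95),g(288,147)):print(a.round(4))
```

```text
0.08702560711884078 0.0 [0.44322541 0.16158748 0.22292774]
cab [ 0.6926048  -0.14937786  0.        ] [ 0.69857215 -0.1431188   0.        ] [ 0.6772911  -0.12981641  0.1       ]
canister base front scene [0.71994709 0.03771653 0.        ] left/right [0.72255997 0.08519311 0.        ] [0.76103057 0.01852631 0.        ]
[0.6365 0.0152]
[ 0.6471 -0.0439]
[0.6182 0.0106]
[ 0.6264 -0.0433]
[0.6214 0.0118]
[ 0.6279 -0.0499]
```

Call:
arm_command:
  steps:
    - {"slide": [0.014, 0.007, -0.03], "rot": [0, 0, 0], "grip": 1}
    - {"slide": [0, 0, -0.05], "rot": [0, 0, 0], "grip": 1}
    - {"slide": [0, 0, -0.05], "rot": [0, 0, 0], "grip": 1}
    - {"slide": [0, 0, -0.05], "rot": [0, 0, 0], "grip": 1}
    - {"slide": [0, 0, -0.033], "rot": [0, 0, 0], "grip": 1}
    - {"slide": [0, 0, 0], "rot": [0, 0, 0], "grip": 0.5}
    - {"slide": [0, 0, 0], "rot": [0, 0, 0], "grip": 0.3}
    - {"slide": [0, 0, 0], "rot": [0, 0, 0], "grip": 0.3}
  newtons: 15

```text
time: 3.0
ee_pos: [0.4577, 0.171, 0.0112]
eef_rot: [0.707, 0.707, 0.001, 0.0]
ft_force: [-0.0, -0.2, -0.1]
width: 0.0648
grip_force: 0.0
```

Call:
arm_command:
  steps:
    - {"slide": [0, 0, 0], "rot": [0, 0, 0], "grip": 0.3}
    - {"slide": [0, 0, 0], "rot": [0, 0, 0], "grip": 0.3}
    - {"slide": [0, 0, 0.06], "rot": [0, 0, 0], "grip": 0.3}
    - {"slide": [0, 0, 0.06], "rot": [0, 0, 0], "grip": 0.3}
    - {"slide": [0.042, 0.029, 0], "rot": [0, 0, 0], "grip": 0.3}
    - {"slide": [0.042, 0.029, 0], "rot": [0, 0, 0], "grip": 0.3}
    - {"slide": [0.042, 0.029, 0], "rot": [0, 0, 0], "grip": 0.3}
    - {"slide": [0.042, 0.03, 0], "rot": [0, 0, 0], "grip": 0.3}

```text
time: 4.0
ee_pos: [0.6258, 0.2884, 0.1298]
eef_rot: [0.707, 0.707, 0.0, -0.0]
ft_force: [0.5, 0.4, -0.3]
width: 0.055
grip_force: 15.0
```

Call:
arm_command:
  steps:
    - {"slide": [0, 0, -0.04], "rot": [0, 0, 0], "grip": 0.3}
    - {"slide": [0, 0, -0.04], "rot": [0, 0, 0], "grip": 0.3}
    - {"slide": [0, 0, -0.033], "rot": [0, 0, 0], "grip": 0.3}
    - {"slide": [0, 0, 0], "rot": [0, 0, 0], "grip": 0.3}
    - {"slide": [0, 0, 0], "rot": [0, 0, 0], "grip": 0.85}
    - {"slide": [0, 0, 0], "rot": [0, 0, 0], "grip": 0.85}
    - {"slide": [0, 0, 0], "rot": [0, 0, 0], "grip": 0.85}
    - {"slide": [0, 0, 0.02], "rot": [0, 0, 0], "grip": 0.85}

```text
time: 5.0
ee_pos: [0.6236, 0.287, 0.0363]
eef_rot: [0.707, 0.707, -0.001, -0.0]
ft_force: [-0.1, 0.5, 0.5]
width: 0.0732
grip_force: 0.0
```

Call:
arm_command:
  steps:
    - {"slide": [0, 0, 0.055], "rot": [0, 0, 0], "grip": 0.85}
    - {"slide": [0, 0, 0.055], "rot": [0, 0, 0], "grip": 0.85}
    - {"slide": [-0.03, -0.04, 0], "rot": [0, 0, 0], "grip": 1}
    - {"slide": [-0.03, -0.04, 0], "rot": [0, 0, 0], "grip": 1}
    - {"slide": [-0.03, -0.04, 0], "rot": [0, 0, 0], "grip": 1}
    - {"slide": [-0.03, -0.04, 0], "rot": [0, 0, 0], "grip": 1}
    - {"slide": [-0.03, -0.04, 0], "rot": [0, 0, 0], "grip": 1}
    - {"slide": [-0.03, -0.04, 0], "rot": [0, 0, 0], "grip": 1}

```text
time: 6.0
ee_pos: [0.444, 0.046, 0.148]
eef_rot: [0.708, 0.707, 0.001, 0.0]
ft_force: [0.5, -0.3, 0.6]
width: 0.0869
grip_force: 0.0
```

Run:
```python
from fit import *
from bench import eyes
import pickle
t=eyes.camera("top"); s=eyes.camera("scene"); pickle.dump((t,s),open("p1.pkl","wb"))
def up(p,b): l,tt,r,bb=b; return cv2.resize(p["pixels"][tt:bb,l:r,::-1],(400,300),interpolation=cv2.INTER_CUBIC)
cv2.imwrite("pics/g1.png",np.vstack([np.hstack([up(t,(150,125,290,230)),up(s,(140,130,280,235))]),np.hstack([up(t,(150,192,230,252)),up(s,(140,160,220,220))])]))
```

```text
(no output)
```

View pics/g1.png

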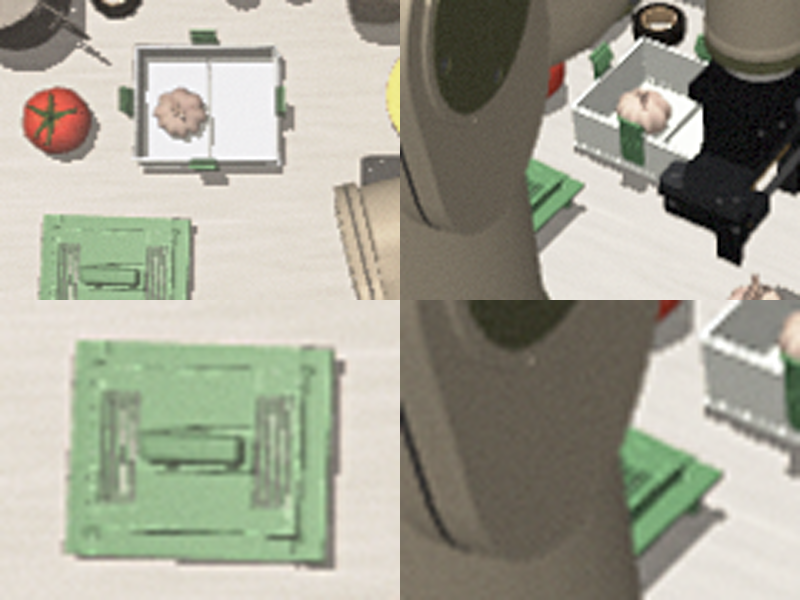

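The first bulb stands in the left bay of the box at about (213,165) in the top view. The green lid lies clear at about (190,222).

Call:
arm_command:
  steps:
    - {"slide": [0.001, 0.002, -0.045], "rot": [0, 0, 0], "grip": 1}
    - {"slide": [0, 0, -0.045], "rot": [0, 0, 0], "grip": 1}
    - {"slide": [0, 0, -0.046], "rot": [0, 0, 0], "grip": 1}
    - {"slide": [0, 0, 0], "rot": [0, 0, 0], "grip": 0.3}
    - {"slide": [0, 0, 0], "rot": [0, 0, 0], "grip": 0.3}
    - {"slide": [0, 0, 0], "rot": [0, 0, 0], "grip": 0.3}
    - {"slide": [0, 0, 0], "rot": [0, 0, 0], "grip": 0.3}
    - {"slide": [0, 0, 0.03], "rot": [0, 0, 0], "grip": 0.3}

```text
time: 7.1
ee_pos: [0.4446, 0.0491, 0.0404]
eef_rot: [0.707, 0.707, -0.001, -0.0]
ft_force: [-0.5, 0.2, 0.3]
width: 0.0553
grip_force: 15.0
```

Run:
```python
from fit import *
import pickle
t,s=pickle.load(open("p1.pkl","rb"))
# green lid flange corners in top, 5x, offset (150,192): TL TR BR BL
c=(np.array([(77,43),(334,48),(331,262),(69,254)])+.5)/5-.5+[150,192]
C=np.array([(68,82,29),(68,-82,29),(-68,-82,29),(-68,82,29)])/1000
r=least_squares(lambda v:(proj(t,place(C,*v))-c).ravel(),[.44,.36,0],x_scale=.01); print(r.x,r.fun.round(2))
b=(np.array([(140,130),(243,137),(240,150),(145,145)])+.5)/5-.5+[150,192]
print([atz(t,u,.064)[:2].round(4).tolist() for u in b])
m=cv2.inRange(cv2.cvtColor(t["pixels"],cv2.COLOR_RGB2HSV),(38,30,30),(88,255,255)); m[:,:158]=0;m=cv2.morphologyEx(m,cv2.MORPH_CLOSE,np.ones((5,5)))
print(fitsil([(t,m,(158,192,226,252))],GL,[.44,.36,0]),(m[192:252,158:226]>0).sum())
s_=(np.array([(722-400,476-300)])+.5)/5-.5+[140,160]; print(atz(s,s_[0],.029), place(C,*r.x))
```

```text
[ 0.43776401  0.35723074 -0.0440738 ] [ 0.03 -0.23  0.34 -0.2  -0.35 -0.09 -0.01  0.52]
[[0.4501, 0.3897], [0.4442, 0.326], [0.4362, 0.328], [0.4407, 0.3866]]
(array([ 0.43866926,  0.35911118, -0.0610563 ]), np.float64(46.71875)) 2250
[0.49824397 0.27150574 0.029     ] [[0.50931086 0.43615506 0.029     ]
 [0.5020851  0.27231432 0.029     ]
 [0.36621717 0.27830642 0.029     ]
 [0.37344293 0.44214716 0.029     ]]
```

Call:
arm_command:
  steps:
    - {"slide": [0, 0, 0.05], "rot": [0, 0, 0], "grip": 0.3}
    - {"slide": [0, 0, 0.04], "rot": [0, 0, 0], "grip": 0.3}
    - {"slide": [0.036, 0.033, 0], "rot": [0, 0, 0], "grip": 0.3}
    - {"slide": [0.036, 0.033, 0], "rot": [0, 0, 0], "grip": 0.3}
    - {"slide": [0.036, 0.033, 0], "rot": [0, 0, 0], "grip": 0.3}
    - {"slide": [0.036, 0.033, 0], "rot": [0, 0, 0], "grip": 0.3}
    - {"slide": [0.036, 0.03, 0], "rot": [0, 0, 0], "grip": 0.3}
    - {"slide": [0, 0, -0.02], "rot": [0, 0, 0], "grip": 0.3}

```text
time: 8.1
ee_pos: [0.6277, 0.2146, 0.1114]
eef_rot: [0.706, 0.708, 0.002, 0.001]
ft_force: [0.0, -0.6, -1.5]
width: 0.0552
grip_force: 15.0
```

Call:
arm_command:
  steps:
    - {"slide": [0, 0, -0.04], "rot": [0, 0, 0], "grip": 0.3}
    - {"slide": [0, 0, -0.04], "rot": [0, 0, 0], "grip": 0.3}
    - {"slide": [0, 0, -0.012], "rot": [0, 0, 0], "grip": 0.3}
    - {"slide": [0, 0, 0], "rot": [0, 0, 0], "grip": 0.3}
    - {"slide": [0, 0, 0], "rot": [0, 0, 0], "grip": 0.85}
    - {"slide": [0, 0, 0], "rot": [0, 0, 0], "grip": 0.85}
    - {"slide": [0, 0, 0], "rot": [0, 0, 0], "grip": 0.85}
    - {"slide": [0, 0, 0.02], "rot": [0, 0, 0], "grip": 0.85}

```text
time: 9.1
ee_pos: [0.6246, 0.211, 0.0382]
eef_rot: [0.707, 0.707, -0.001, -0.0]
ft_force: [1.0, 0.5, -0.4]
width: 0.0738
grip_force: 0.0
```

Call:
arm_command:
  steps:
    - {"slide": [0, 0, 0.06], "rot": [0, 0, 0], "grip": 0.85}
    - {"slide": [0, 0, 0.06], "rot": [0, 0, -3], "grip": 0.85}
    - {"slide": [-0.037, 0.029, 0], "rot": [0, 0, 0], "grip": 0.85}
    - {"slide": [-0.037, 0.029, 0], "rot": [0, 0, 0], "grip": 0.85}
    - {"slide": [-0.037, 0.029, 0], "rot": [0, 0, 0], "grip": 0.85}
    - {"slide": [-0.037, 0.03, 0], "rot": [0, 0, 0], "grip": 0.85}
    - {"slide": [-0.037, 0.03, 0], "rot": [0, 0, 0], "grip": 0.85}
    - {"slide": [0, 0, 0], "rot": [0, 0, 0], "grip": 0.85}

```text
time: 10.1
ee_pos: [0.4375, 0.3618, 0.1601]
eef_rot: [0.723, 0.69, 0.001, -0.001]
ft_force: [1.0, -0.6, -0.5]
width: 0.074
grip_force: 0.0
```

Run:
```python
from fit import *
from bench import eyes
import pickle
t=eyes.camera("top"); s=eyes.camera("scene"); pickle.dump((t,s),open("p2.pkl","wb"))
def up(p,b): l,tt,r,bb=b; return cv2.resize(p["pixels"][tt:bb,l:r,::-1],(400,300),interpolation=cv2.INTER_CUBIC)
cv2.imwrite("pics/g2.png",np.vstack([np.hstack([up(t,(150,125,290,230)),up(s,(140,130,280,235))]),np.hstack([up(t,(185,125,265,185)),up(s,(195,140,275,200))])]))
```

```text
(no output)
```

View pics/g2.png

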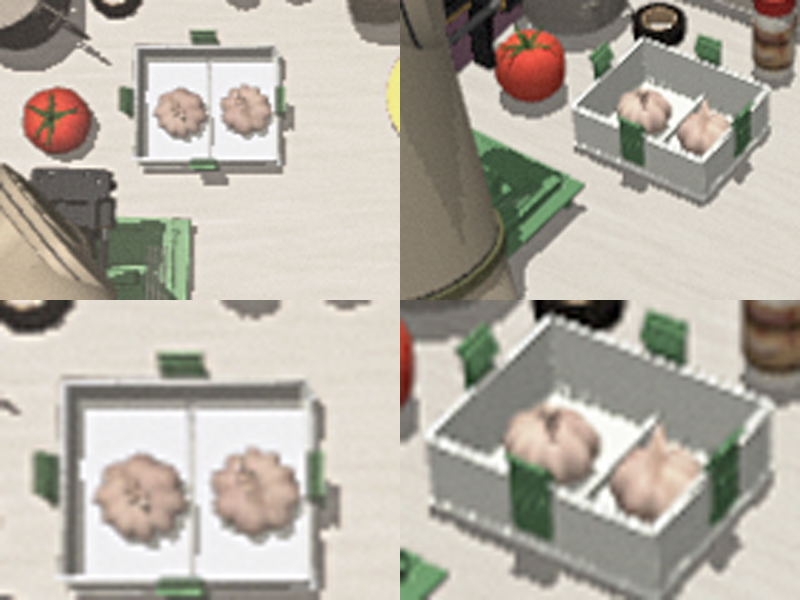

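Both bulbs stand upright, one in each bay: (213,165) and (236,164) in the top view. Next is the green lid.

Call:
arm_command:
  steps:
    - {"slide": [0, -0.003, -0.04], "rot": [0, 0, 0], "grip": 0.85}
    - {"slide": [0, 0, -0.04], "rot": [0, 0, 0], "grip": 0.85}
    - {"slide": [0, 0, -0.034], "rot": [0, 0, 0], "grip": 0.85}
    - {"slide": [0, 0, 0], "rot": [0, 0, 0], "grip": 0.6}
    - {"slide": [0, 0, 0], "rot": [0, 0, 0], "grip": 0.3}
    - {"slide": [0, 0, 0], "rot": [0, 0, 0], "grip": 0.0}
    - {"slide": [0, 0, 0], "rot": [0, 0, 0], "grip": 0.0}
    - {"slide": [0, 0, 0], "rot": [0, 0, 0], "grip": 0.0}
  newtons: 50

```text
time: 11.2
ee_pos: [0.4407, 0.3555, 0.0451]
eef_rot: [0.726, 0.688, 0.0, -0.0]
ft_force: [-0.2, 0.2, 0.1]
width: 0.032
grip_force: 0.0
```

Call:
arm_command:
  steps:
    - {"slide": [0, 0, 0], "rot": [0, 0, 0], "grip": 0}
    - {"slide": [0, 0, 0], "rot": [0, 0, 0], "grip": 0}
    - {"slide": [0, 0, 0], "rot": [0, 0, 0], "grip": 0}
    - {"slide": [0, 0, 0.01], "rot": [0, 0, 0], "grip": 0}
    - {"slide": [0, 0, 0.03], "rot": [0, 0, 0], "grip": 0.0}
    - {"slide": [0, 0, 0.04], "rot": [0, 0, 0], "grip": 0.0}
    - {"slide": [0, 0, 0.04], "rot": [0, 0, 0], "grip": 0.0}
    - {"slide": [0, 0, 0], "rot": [0, 0, 0], "grip": 0.0}

```text
time: 12.2
ee_pos: [0.4421, 0.3565, 0.1684]
eef_rot: [0.726, 0.688, 0.003, -0.0]
ft_force: [-0.9, -0.8, -1.8]
width: 0.0179
grip_force: 50.0
```

Call:
arm_command:
  steps:
    - {"slide": [0.03, -0.018, 0], "rot": [0, 0, 2], "grip": 0}
    - {"slide": [0.03, -0.018, 0], "rot": [0, 0, 0], "grip": 0}
    - {"slide": [0.03, -0.018, 0], "rot": [0, 0, 0], "grip": 0}
    - {"slide": [0.03, -0.018, 0], "rot": [0, 0, 0], "grip": 0}
    - {"slide": [0.03, -0.018, 0], "rot": [0, 0, 0], "grip": 0.0}
    - {"slide": [0.033, -0.018, -0.01], "rot": [0, 0, 0], "grip": 0.0}
    - {"slide": [0, 0, -0.02], "rot": [0, 0, 0], "grip": 0.0}
    - {"slide": [0, 0, 0], "rot": [0, 0, 0], "grip": 0.0}

```text
time: 13.2
ee_pos: [0.6218, 0.2472, 0.1319]
eef_rot: [0.713, 0.701, -0.002, -0.001]
ft_force: [-0.6, 0.7, -1.5]
width: 0.0173
grip_force: 50.0
```

Run:
```python
from fit import *
from bench import eyes,sensors
import pickle
t=eyes.camera("top"); s=eyes.camera("scene"); pickle.dump((t,s),open("p3.pkl","wb"))
st=sensors.read_state();print(st["ee_pos"],st["eef_rot"])
def up(p,b): l,tt,r,bb=b; return cv2.resize(p["pixels"][tt:bb,l:r,::-1],(400,400),interpolation=cv2.INTER_CUBIC)
cv2.imwrite("pics/g3.png",np.hstack([up(t,(180,115,260,195)),up(s,(185,120,285,220))]))
```

```text
[0.62262976 0.24838191 0.13440897] [ 7.13024957e-01  7.01138459e-01 -2.84983380e-04 -4.36891098e-04]
```

View pics/g3.png

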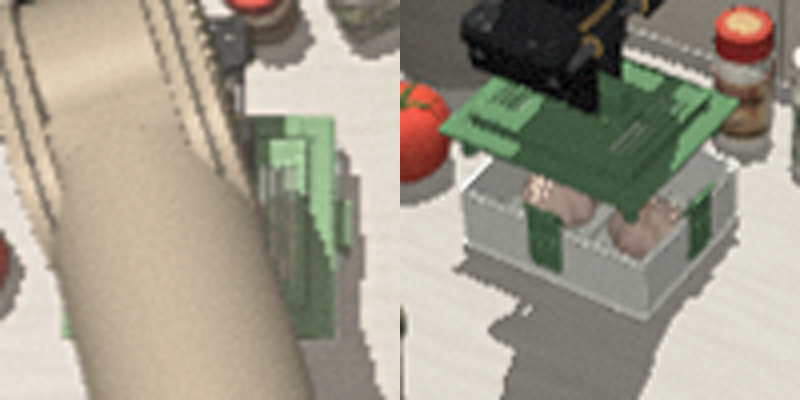

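The scene view shows the green lid over the box with its corners at about (195,152), (270,145) and (243,172).

Run:
```python
from fit import *
import pickle
t,s=pickle.load(open("p3.pkl","rb"))
C=np.array([(68,82,29),(68,-82,29),(-68,-82,29),(-68,82,29)])/1000
us=(np.array([(340,100),(230,212),(40,128)])+.5)/4-.5+[185,120]
ut=(np.array([(334,117),(334,338),(63,337)])+.5)/5-.5+[180,115]
z=.0894
for nm,a,b in(("both",1,1),("t",1,0),("s",0,1)):
    f=lambda v:np.r_[a*(proj(t,place(C,*v,z))[[1,2,3]]-ut).ravel(),b*(proj(s,place(C,*v,z))[[1,2,3]]-us).ravel()]
    r=least_squares(f,[.62,.25,0],x_scale=.01);print(nm,r.x.round(4),r.fun.round(2))
```

```text
both [ 0.6185  0.2511 -0.0321] [ 0.53 -0.21 -0.06  0.15 -0.45 -0.1   0.11  0.31  0.89 -0.17 -1.13 -0.07]
t [ 0.6182  0.2513 -0.0242] [ 0.29 -0.3   0.05  0.06 -0.34  0.24 -0.    0.    0.   -0.   -0.    0.  ]
s [ 0.619   0.2509 -0.0435] [ 0.   -0.   -0.    0.   -0.   -0.    0.33  0.51  0.63 -0.16 -0.97 -0.43]
```

Call:
arm_command:
  steps:
    - {"slide": [0.005, -0.001, 0], "rot": [0, 0, 0], "grip": 0}
    - {"slide": [0, 0, 0], "rot": [0, 0, 0], "grip": 0}
    - {"slide": [0, 0, -0.012], "rot": [0, 0, 0], "grip": 0}
    - {"slide": [0, 0, -0.012], "rot": [0, 0, 0], "grip": 0}
    - {"slide": [0, 0, -0.012], "rot": [0, 0, 0], "grip": 0.0}
    - {"slide": [0, 0, -0.004], "rot": [0, 0, 0], "grip": 0.0}
    - {"slide": [0, 0, 0], "rot": [0, 0, 0], "grip": 0.0}
    - {"slide": [0, 0, 0], "rot": [0, 0, 0], "grip": 0.0}

```text
time: 14.3
ee_pos: [0.6286, 0.2465, 0.0946]
eef_rot: [0.714, 0.701, 0.0, -0.0]
ft_force: [0.3, 1.2, -0.7]
width: 0.0176
grip_force: 50.0
```

Call:
arm_command:
  steps:
    - {"slide": [0, 0, -0.003], "rot": [0, 0, 0], "grip": 0}
    - {"slide": [0, 0, -0.002], "rot": [0, 0, 0], "grip": 0}
    - {"slide": [0, 0, 0], "rot": [0, 0, 0], "grip": 0}
    - {"slide": [0, 0, 0], "rot": [0, 0, 0], "grip": 0}
    - {"slide": [0, 0, 0], "rot": [0, 0, 0], "grip": 0.2}
    - {"slide": [0, 0, 0], "rot": [0, 0, 0], "grip": 0.4}
    - {"slide": [0, 0, 0], "rot": [0, 0, 0], "grip": 0.5}
    - {"slide": [0, 0, 0.0], "rot": [0, 0, 0], "grip": 0.5}

```text
time: 15.3
ee_pos: [0.6283, 0.2459, 0.0893]
eef_rot: [0.714, 0.7, -0.0, -0.0]
ft_force: [-0.8, 0.5, 0.0]
width: 0.0388
grip_force: 0.0
```

Call:
arm_command:
  steps:
    - {"slide": [0, 0, 0.05], "rot": [0, 0, 0], "grip": 0.5}
    - {"slide": [0, 0, 0.05], "rot": [0, 0, 0], "grip": 0.5}
    - {"slide": [-0.04, -0.04, 0], "rot": [0, 0, 0], "grip": 0}
    - {"slide": [-0.04, -0.04, 0], "rot": [0, 0, 0], "grip": 0}
    - {"slide": [-0.04, -0.04, 0], "rot": [0, 0, 0], "grip": 0}
    - {"slide": [-0.04, -0.04, 0], "rot": [0, 0, 0], "grip": 0}
    - {"slide": [0, 0, 0], "rot": [0, 0, 0], "grip": 0}
    - {"slide": [0, 0, 0.0], "rot": [0, 0, 0], "grip": 0}

```text
time: 16.3
ee_pos: [0.4689, 0.0868, 0.19]
eef_rot: [0.713, 0.701, 0.001, -0.0]
ft_force: [0.5, 0.0, 0.0]
width: 0.001
grip_force: 0.0
```

Run:
```python
from fit import *
from bench import eyes,sensors
import pickle
t=eyes.camera("top"); s=eyes.camera("scene"); pickle.dump((t,s),open("p4.pkl","wb"))
st=sensors.read_state();print(st["ee_pos"],st["eef_rot"])
def up(p,b): l,tt,r,bb=b; return cv2.resize(p["pixels"][tt:bb,l:r,::-1],(400,400),interpolation=cv2.INTER_CUBIC)
cv2.imwrite("pics/g4.png",np.hstack([up(t,(180,115,260,195)),up(s,(185,120,285,220))]))
```

```text
[0.46920956 0.08716965 0.1896594 ] [7.13179981e-01 7.00980916e-01 5.11332778e-05 2.58735946e-04]
```

View pics/g4.png

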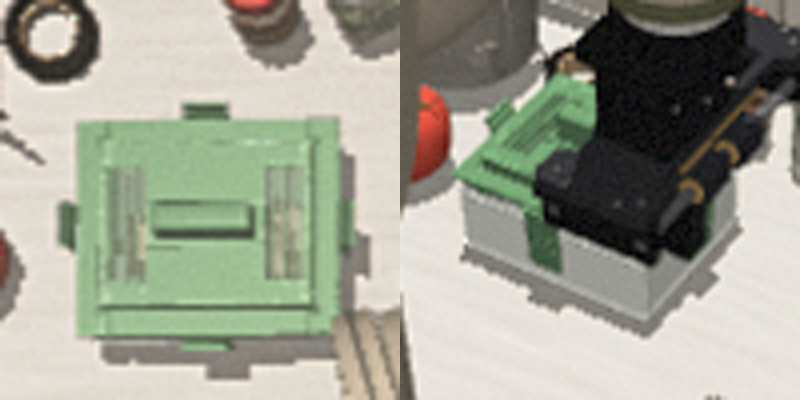

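The green lid rests level on its box, with all four clips just outside its edge. The bar centre is at about (220,158) in the top view. Next I press with the fingers shut.

Call:
arm_command:
  steps:
    - {"slide": [0.04, 0.04, 0], "rot": [0, 0, 0], "grip": 0}
    - {"slide": [0.04, 0.04, 0], "rot": [0, 0, 0], "grip": 0}
    - {"slide": [0.04, 0.04, 0], "rot": [0, 0, 0], "grip": 0}
    - {"slide": [0.039, 0.041, 0], "rot": [0, 0, 0], "grip": 0}
    - {"slide": [0, 0, -0.04], "rot": [0, 0, 0], "grip": 0}
    - {"slide": [0, 0, -0.03], "rot": [0, 0, 0], "grip": 0}
    - {"slide": [0, 0, -0.008], "rot": [0, 0, 0], "grip": 0}
    - {"slide": [0, 0, 0.0], "rot": [0, 0, 0], "grip": 0}

```text
time: 17.4
ee_pos: [0.6278, 0.2478, 0.1115]
eef_rot: [0.713, 0.701, -0.0, 0.0]
ft_force: [0.0, 0.3, 0.5]
width: 0.0003
grip_force: 0.0
```

Call:
arm_command:
  steps:
    - {"slide": [0, 0, -0.003], "rot": [0, 0, 0], "grip": 0}
    - {"slide": [0, 0, -0.003], "rot": [0, 0, 0], "grip": 0}
    - {"slide": [0, 0, -0.003], "rot": [0, 0, 0], "grip": 0}
    - {"slide": [0, 0, -0.002], "rot": [0, 0, 0], "grip": 0}
    - {"slide": [0, 0, -0.002], "rot": [0, 0, 0], "grip": 0}
    - {"slide": [0, 0, 0], "rot": [0, 0, 0], "grip": 0}
    - {"slide": [0, 0, 0], "rot": [0, 0, 0], "grip": 0}
    - {"slide": [0, 0, 0.0], "rot": [0, 0, 0], "grip": 0}

```text
time: 18.4
ee_pos: [0.6276, 0.2474, 0.0986]
eef_rot: [0.714, 0.701, 0.0, 0.0]
ft_force: [1.1, -0.4, 1.9]
width: 0.0003
grip_force: 1.1
```

Call:
arm_command:
  steps:
    - {"slide": [0, 0, -0.001], "rot": [0, 0, 0], "grip": 0}
    - {"slide": [0, 0, -0.001], "rot": [0, 0, 0], "grip": 0}
    - {"slide": [0, 0, -0.001], "rot": [0, 0, 0], "grip": 0}
    - {"slide": [0, 0, -0.001], "rot": [0, 0, 0], "grip": 0}
    - {"slide": [0, 0, 0], "rot": [0, 0, 0], "grip": 0}
    - {"slide": [0, 0, 0], "rot": [0, 0, 0], "grip": 0}
    - {"slide": [0, 0, 0], "rot": [0, 0, 0], "grip": 0}
    - {"slide": [0, 0, 0.0], "rot": [0, 0, 0], "grip": 0}

```text
time: 19.4
ee_pos: [0.6271, 0.2472, 0.0965]
eef_rot: [0.714, 0.701, -0.0, -0.001]
ft_force: [-7.9, -2.6, 18.7]
width: 0.0006
grip_force: 9.6
```

Call:
arm_command:
  steps:
    - {"slide": [0, 0, -0.001], "rot": [0, 0, 0], "grip": 0}
    - {"slide": [0, 0, -0.001], "rot": [0, 0, 0], "grip": 0}
    - {"slide": [0, 0, -0.001], "rot": [0, 0, 0], "grip": 0}
    - {"slide": [0, 0, 0], "rot": [0, 0, 0], "grip": 0}
    - {"slide": [0, 0, 0], "rot": [0, 0, 0], "grip": 0}
    - {"slide": [0, 0, 0], "rot": [0, 0, 0], "grip": 0}
    - {"slide": [0, 0, 0], "rot": [0, 0, 0], "grip": 0}
    - {"slide": [0, 0, 0.0], "rot": [0, 0, 0], "grip": 0}

```text
time: 20.4
ee_pos: [0.6272, 0.2473, 0.0963]
eef_rot: [0.714, 0.701, 0.0, -0.001]
ft_force: [-18.8, -6.3, 41.2]
width: 0.0009
grip_force: 20.5
```

Call:
arm_command:
  steps:
    - {"slide": [0, 0, 0.05], "rot": [0, 0, 0], "grip": 0}
    - {"slide": [0, 0, 0.05], "rot": [0, 0, 0], "grip": 0}
    - {"slide": [-0.01, -0.055, 0], "rot": [0, 0, 10], "grip": 0.5}
    - {"slide": [-0.01, -0.055, 0], "rot": [0, 0, 10], "grip": 1}
    - {"slide": [-0.01, -0.055, 0], "rot": [0, 0, 10], "grip": 1}
    - {"slide": [-0.01, -0.055, 0], "rot": [0, 0, 10], "grip": 1}
    - {"slide": [-0.01, -0.055, 0], "rot": [0, 0, 10], "grip": 1}
    - {"slide": [-0.01, -0.055, 0], "rot": [0, 0, 10], "grip": 1}

```text
time: 21.4
ee_pos: [0.5665, -0.0843, 0.1912]
eef_rot: [0.265, 0.964, 0.0, -0.0]
ft_force: [0.4, -0.8, -0.4]
width: 0.0525
grip_force: 0.0
```

Run:
```python
from fit import *
from bench import eyes,sensors
import pickle
t=eyes.camera("top"); s=eyes.camera("scene"); pickle.dump((t,s),open("p5.pkl","wb"))
st=sensors.read_state();print(st["ee_pos"],st["eef_rot"])
def up(p,b): l,tt,r,bb=b; return cv2.resize(p["pixels"][tt:bb,l:r,::-1],(400,400),interpolation=cv2.INTER_CUBIC)
cv2.imwrite("pics/g5.png",np.hstack([up(t,(180,115,260,195)),up(s,(185,120,285,220))]))
```

```text
[ 0.56542664 -0.09054367  0.19165628] [ 2.68993633e-01  9.63141084e-01 -1.28890413e-03 -1.29326550e-04]
```

View pics/g5.png

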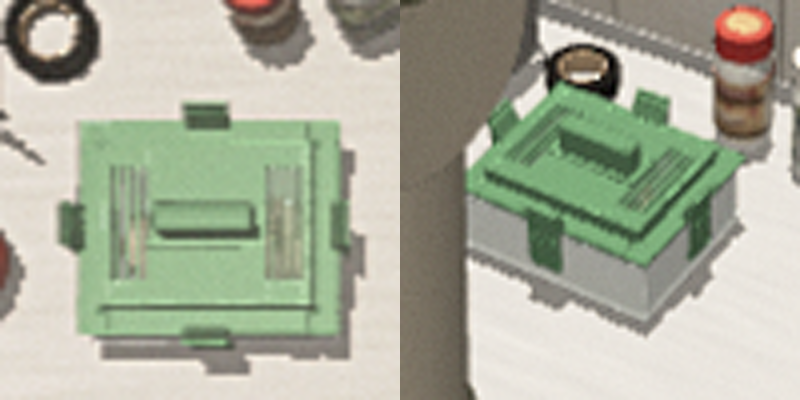

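The green lid has sunk flush onto the rim, and all four clips overlap its edge in both views. Next is the lemon.

Call:
arm_command:
  steps:
    - {"slide": [0.002, -0.037, 0], "rot": [0, 0, 8], "grip": 1}
    - {"slide": [0.002, -0.036, 0], "rot": [0, 0, 0], "grip": 1}
    - {"slide": [0, 0, -0.06], "rot": [0, 0, 0], "grip": 1}
    - {"slide": [0, 0, -0.06], "rot": [0, 0, 0], "grip": 1}
    - {"slide": [0, 0, -0.04], "rot": [0, 0, 0], "grip": 1}
    - {"slide": [0, 0, -0.022], "rot": [0, 0, 0], "grip": 1}
    - {"slide": [0, 0, 0], "rot": [0, 0, 0], "grip": 1}
    - {"slide": [0, 0, 0], "rot": [0, 0, 0], "grip": 0.3}
  newtons: 15

```text
time: 22.5
ee_pos: [0.5721, -0.1558, 0.0105]
eef_rot: [0.2, 0.98, 0.0, 0.0]
ft_force: [-0.2, 0.1, 0.6]
width: 0.0826
grip_force: 0.0
```

Call:
arm_command:
  steps:
    - {"slide": [0, 0, 0], "rot": [0, 0, 0], "grip": 0.3}
    - {"slide": [0, 0, 0], "rot": [0, 0, 0], "grip": 0.3}
    - {"slide": [0, 0, 0], "rot": [0, 0, 0], "grip": 0.3}
    - {"slide": [0, 0, 0], "rot": [0, 0, 0], "grip": 0.3}
    - {"slide": [0, 0, 0.03], "rot": [0, 0, 0], "grip": 0.3}
    - {"slide": [0, 0, 0.05], "rot": [0, 0, 0], "grip": 0.3}
    - {"slide": [0, 0, 0.05], "rot": [0, 0, 0], "grip": 0.3}
    - {"slide": [0, 0, 0], "rot": [0, 0, 0], "grip": 0.3}

```text
time: 23.5
ee_pos: [0.5738, -0.1562, 0.1436]
eef_rot: [0.2, 0.98, 0.0, 0.003]
ft_force: [-0.2, 0.3, -1.3]
width: 0.0505
grip_force: 14.9
```

Call:
arm_command:
  steps:
    - {"slide": [-0.028, -0.045, 0], "rot": [0, 0, 0], "grip": 0.3}
    - {"slide": [-0.028, -0.045, 0], "rot": [0, 0, 0], "grip": 0.3}
    - {"slide": [-0.028, -0.045, 0], "rot": [0, 0, 0], "grip": 0.3}
    - {"slide": [-0.029, -0.045, 0], "rot": [0, 0, 0], "grip": 0.3}
    - {"slide": [0, 0, 0], "rot": [0, 0, 0], "grip": 0.3}
    - {"slide": [0, 0, -0.04], "rot": [0, 0, 0], "grip": 0.3}
    - {"slide": [0, 0, -0.04], "rot": [0, 0, 0], "grip": 0.3}
    - {"slide": [0, 0, -0.03], "rot": [0, 0, 0], "grip": 0.3}

```text
time: 24.5
ee_pos: [0.4581, -0.3341, 0.0269]
eef_rot: [0.199, 0.98, 0.001, -0.001]
ft_force: [0.4, -0.4, -0.8]
width: 0.0503
grip_force: 14.9
```

Call:
arm_command:
  steps:
    - {"slide": [0, 0, -0.014], "rot": [0, 0, 0], "grip": 0.3}
    - {"slide": [0, 0, 0], "rot": [0, 0, 0], "grip": 0.3}
    - {"slide": [0, 0, 0], "rot": [0, 0, 0], "grip": 0.8}
    - {"slide": [0, 0, 0], "rot": [0, 0, 0], "grip": 0.8}
    - {"slide": [0, 0, 0], "rot": [0, 0, 0], "grip": 0.8}
    - {"slide": [0, 0, 0.05], "rot": [0, 0, 0], "grip": 0.8}
    - {"slide": [0, 0, 0.06], "rot": [0, 0, 0], "grip": 0.8}
    - {"slide": [0, 0, 0.06], "rot": [0, 0, 0], "grip": 0.8}

```text
time: 25.5
ee_pos: [0.4583, -0.3357, 0.1877]
eef_rot: [0.2, 0.98, 0.0, 0.0]
ft_force: [1.5, -0.7, -0.6]
width: 0.0697
grip_force: 0.0
```

Call:
arm_command:
  steps:
    - {"slide": [0.025, 0.046, 0], "rot": [0, 0, 4.5], "grip": 0.8}
    - {"slide": [0.025, 0.046, 0], "rot": [0, 0, 4.5], "grip": 1}
    - {"slide": [0.025, 0.046, 0], "rot": [0, 0, 4.5], "grip": 1}
    - {"slide": [0.025, 0.046, 0], "rot": [0, 0, 4.5], "grip": 1}
    - {"slide": [0.026, 0.046, 0], "rot": [0, 0, 4.5], "grip": 1}
    - {"slide": [0.026, 0.046, 0], "rot": [0, 0, 4.5], "grip": 1}
    - {"slide": [0.026, 0.045, 0], "rot": [0, 0, 4.5], "grip": 1}
    - {"slide": [0, 0, 0], "rot": [0, 0, 0], "grip": 1}

```text
time: 26.5
ee_pos: [0.6376, -0.0092, 0.1851]
eef_rot: [-0.078, 0.997, 0.001, -0.0]
ft_force: [-1.0, -0.6, -0.0]
width: 0.0873
grip_force: 0.0
```

Run:
```python
from fit import *
from bench import eyes,sensors
import pickle
t=eyes.camera("top"); s=eyes.camera("scene"); pickle.dump((t,s),open("p6.pkl","wb"))
st=sensors.read_state();print(st["ee_pos"],st["eef_rot"])
def up(p,b): l,tt,r,bb=b; return cv2.resize(p["pixels"][tt:bb,l:r,::-1],(400,300),interpolation=cv2.INTER_CUBIC)
cv2.imwrite("pics/g6.png",np.vstack([np.hstack([up(t,(372,180,452,240)),up(s,(373,260,453,320))]),np.hstack([up(t,(250,100,370,190)),up(s,(270,120,390,210))])]))
```

```text
[ 0.63648813 -0.01486633  0.18551295] [-7.37138640e-02  9.97279383e-01 -2.60606747e-04 -1.72043671e-04]
```

View pics/g6.png

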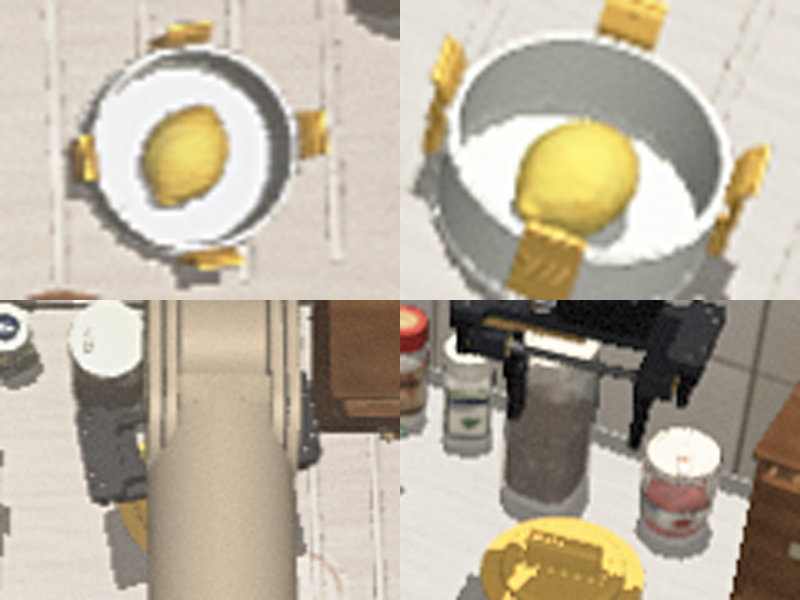

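The lemon lies in the pot at about (409,211) in the top view. The gripper is above the yellow lid and clear of the canister and cabinet.

Call:
arm_command:
  steps:
    - {"slide": [0, 0, -0.05], "rot": [0, 0, 0], "grip": 1}
    - {"slide": [0, 0, -0.05], "rot": [0, 0, 0], "grip": 1}
    - {"slide": [0, 0, -0.03], "rot": [0, 0, 0], "grip": 1}
    - {"slide": [0, 0, -0.008], "rot": [0, 0, 0], "grip": 1}
    - {"slide": [0, 0, 0], "rot": [0, 0, 0], "grip": 1}
    - {"slide": [0, 0, 0], "rot": [0, 0, 0], "grip": 0.5}
    - {"slide": [0, 0, 0], "rot": [0, 0, 0], "grip": 0.5}
    - {"slide": [0, 0, 0], "rot": [0, 0, 0], "grip": 0.5}
  newtons: 50

```text
time: 27.6
ee_pos: [0.637, -0.0146, 0.0483]
eef_rot: [-0.074, 0.997, 0.0, 0.0]
ft_force: [0.7, -0.6, 0.8]
width: 0.0649
grip_force: 0.0
```

Call:
arm_command:
  steps:
    - {"slide": [0, 0, 0], "rot": [0, 0, 0], "grip": 0.5}
    - {"slide": [0, 0, 0], "rot": [0, 0, 0], "grip": 0.5}
    - {"slide": [0, 0, 0.01], "rot": [0, 0, 0], "grip": 0.5}
    - {"slide": [0, 0, 0.03], "rot": [0, 0, 0], "grip": 0.5}
    - {"slide": [0, 0, 0.05], "rot": [0, 0, 0], "grip": 0.5}
    - {"slide": [0, 0, 0.05], "rot": [0, 0, 0], "grip": 0.5}
    - {"slide": [0, 0, 0], "rot": [0, 0, 0], "grip": 0.5}
    - {"slide": [0, 0, 0], "rot": [0, 0, 0], "grip": 0.5}

```text
time: 28.6
ee_pos: [0.6362, -0.0146, 0.1871]
eef_rot: [-0.074, 0.997, 0.0, -0.0]
ft_force: [0.6, -0.3, -2.4]
width: 0.0614
grip_force: 50.0
```

Call:
arm_command:
  steps:
    - {"slide": [-0.025, -0.046, 0], "rot": [0, 0, -4.5], "grip": 0.5}
    - {"slide": [-0.025, -0.046, 0], "rot": [0, 0, -4.5], "grip": 0.5}
    - {"slide": [-0.025, -0.046, 0], "rot": [0, 0, -4.5], "grip": 0.5}
    - {"slide": [-0.025, -0.046, 0], "rot": [0, 0, -4.5], "grip": 0.5}
    - {"slide": [-0.025, -0.046, 0], "rot": [0, 0, -4.5], "grip": 0.5}
    - {"slide": [-0.025, -0.046, 0], "rot": [0, 0, -4.5], "grip": 0.5}
    - {"slide": [-0.026, -0.045, -0.02], "rot": [0, 0, -4.5], "grip": 0.5}
    - {"slide": [0, 0, -0.02], "rot": [0, 0, 0], "grip": 0.5}

```text
time: 29.6
ee_pos: [0.4565, -0.3396, 0.146]
eef_rot: [0.204, 0.979, -0.001, -0.001]
ft_force: [0.3, 0.5, -1.2]
width: 0.0615
grip_force: 50.0
```

Call:
arm_command:
  steps:
    - {"slide": [0, 0, -0.01], "rot": [0, 0, 0], "grip": 0.5}
    - {"slide": [0, 0, 0], "rot": [0, 0, 0], "grip": 0.5}
    - {"slide": [0, 0, 0], "rot": [0, 0, 0], "grip": 0.5}
    - {"slide": [0, 0, 0], "rot": [0, 0, 0], "grip": 0.5}
    - {"slide": [0, 0, 0], "rot": [0, 0, 0], "grip": 0.5}
    - {"slide": [0, 0, 0], "rot": [0, 0, 0], "grip": 0.5}
    - {"slide": [0, 0, 0], "rot": [0, 0, 0], "grip": 0.5}
    - {"slide": [0, 0, 0], "rot": [0, 0, 0], "grip": 0.5}

```text
time: 30.6
ee_pos: [0.4606, -0.3357, 0.1376]
eef_rot: [0.2, 0.98, 0.0, 0.0]
ft_force: [-0.3, 0.9, -0.8]
width: 0.0612
grip_force: 50.0
```

Run:
```python
from fit import *
from bench import eyes,sensors
import pickle
t=eyes.camera("top"); s=eyes.camera("scene"); pickle.dump((t,s),open("p7.pkl","wb"))
st=sensors.read_state();print(st["ee_pos"],st["eef_rot"])
def up(p,b): l,tt,r,bb=b; return cv2.resize(p["pixels"][tt:bb,l:r,::-1],(400,400),interpolation=cv2.INTER_CUBIC)
cv2.imwrite("pics/g7.png",np.hstack([up(t,(372,170,452,250)),up(s,(363,240,463,340))]))
```

```text
[ 0.46058976 -0.33568607  0.13758323] [1.99779504e-01 9.79840879e-01 3.63283106e-05 9.73264999e-06]
```

View pics/g7.png

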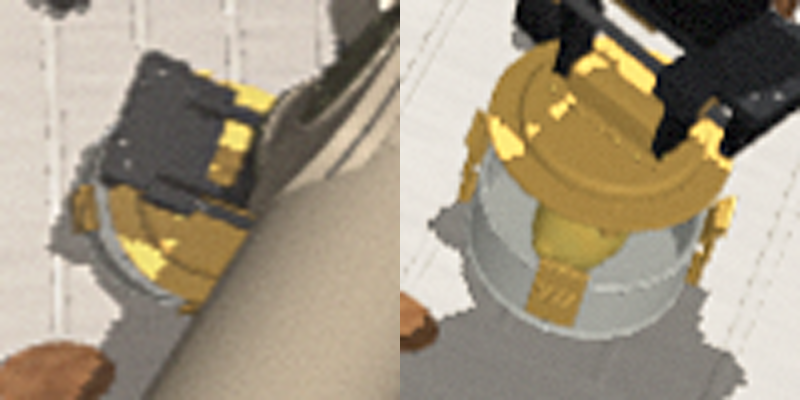

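The yellow lid is held above the pot. Its outline in the scene view runs from (385,268) through (413,297) to (444,286). I'll fit its centre against the pot rim before lowering.

Run:
```python
from fit import *
import pickle
from scipy.ndimage import map_coordinates as mc
t0,s0=pickle.load(open("p0.pkl","rb")); t,s=pickle.load(open("p7.pkl","rb"))
def samp(p,x,y,r,z):
    u=proj(p,place(np.array(circ(r,z,180)),x,y,0)); g=cv2.GaussianBlur(p["pixels"].min(2).astype(np.float32),(0,0),.5); return mc(g,[u[:,1],u[:,0]],order=1)
def score(p,v): return -np.median(samp(p,*v,.062,.056))+0.5*(np.mean(samp(p,*v,.058,.055)))+.5*np.mean(samp(p,*v,.066,.054))
for n,ps in(("t",[t0]),("s",[s0]),("both",[t0,s0])):
    best=min((sum(score(p,(x,y)) for p in ps),x,y) for x in np.arange(.445,.47,.001) for y in np.arange(-.35,-.322,.001)); print("pot",n,np.round(best,4))
pts=(np.array([(100,165),(125,190),(150,207),(200,226),(250,228),(300,210),(325,185),(89,115),(110,70)])+.5)/4-.5+[363,240]
z=.1376-.048
H=np.array(circ(.068,.024)+circ(.068,.029))
def f(v):
    h=cv2.convexHull(proj(s,place(H,*v,0,z)).astype(np.float32)); return [cv2.pointPolygonTest(h,tuple(map(float,q)),True) for q in pts]
r=least_squares(f,[.46,-.336],x_scale=.01,diff_step=1e-3);print("lid s",r.x.round(4),np.round(r.fun,2))
```

```text
pot t [-39.9553   0.46    -0.338 ]
pot s [-54.4703   0.46    -0.338 ]
pot both [-94.4256   0.46    -0.338 ]
lid s [ 0.4596 -0.3372] [-0.84 -0.16  0.09  0.21  0.41  0.55  0.18  0.19  1.37]
```

Call:
arm_command:
  steps:
    - {"slide": [0, -0.001, -0.012], "rot": [0, 0, 0], "grip": 0.5}
    - {"slide": [0, 0, -0.012], "rot": [0, 0, 0], "grip": 0.5}
    - {"slide": [0, 0, -0.01], "rot": [0, 0, 0], "grip": 0.5}
    - {"slide": [0, 0, -0.006], "rot": [0, 0, 0], "grip": 0.5}
    - {"slide": [0, 0, -0.003], "rot": [0, 0, 0], "grip": 0.5}
    - {"slide": [0, 0, 0], "rot": [0, 0, 0], "grip": 0.5}
    - {"slide": [0, 0, 0], "rot": [0, 0, 0], "grip": 0.5}
    - {"slide": [0, 0, 0], "rot": [0, 0, 0], "grip": 0.5}

```text
time: 31.7
ee_pos: [0.4607, -0.3367, 0.0948]
eef_rot: [0.2, 0.98, 0.0, 0.0]
ft_force: [0.8, -0.1, -0.2]
width: 0.0616
grip_force: 50.0
```

Call:
arm_command:
  steps:
    - {"slide": [0, 0, 0], "rot": [0, 0, 0], "grip": 0.85}
    - {"slide": [0, 0, 0], "rot": [0, 0, 0], "grip": 0.9}
    - {"slide": [0, 0, 0], "rot": [0, 0, 0], "grip": 0.9}
    - {"slide": [0, 0, 0.03], "rot": [0, 0, 0], "grip": 0.9}
    - {"slide": [0, 0, 0.06], "rot": [0, 0, 0], "grip": 0.9}
    - {"slide": [0, 0, 0.05], "rot": [0, 0, 0], "grip": 0}
    - {"slide": [0, 0.06, 0], "rot": [0, 0, 0], "grip": 0}
    - {"slide": [0, 0.06, 0], "rot": [0, 0, 0], "grip": 0}

```text
time: 32.7
ee_pos: [0.4605, -0.2158, 0.2351]
eef_rot: [0.201, 0.98, -0.0, 0.001]
ft_force: [0.3, 1.8, -0.5]
width: 0.0561
grip_force: 0.0
```

Run:
```python
from fit import *
from bench import eyes,sensors
import pickle
t=eyes.camera("top"); s=eyes.camera("scene"); pickle.dump((t,s),open("p8.pkl","wb"))
st=sensors.read_state();print(st["ee_pos"],st["width"])
def up(p,b): l,tt,r,bb=b; return cv2.resize(p["pixels"][tt:bb,l:r,::-1],(400,400),interpolation=cv2.INTER_CUBIC)
cv2.imwrite("pics/g8.png",np.hstack([up(t,(372,170,452,250)),up(s,(363,240,463,340))]))
```

```text
[ 0.46163642 -0.21023008  0.23465247] 0.04833061100600592
```

View pics/g8.png

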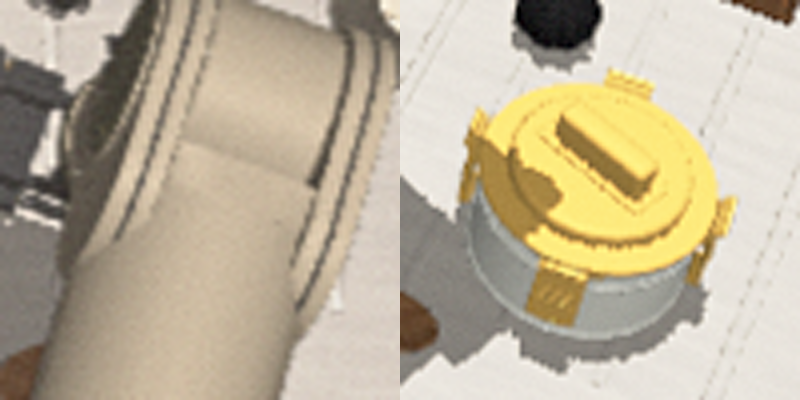

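The yellow lid sits level and centred inside the four clips, with its bar at about (413,278) in the scene view. Next I press it.

Call:
arm_command:
  steps:
    - {"slide": [0, -0.06, 0], "rot": [0, 0, 0], "grip": 0}
    - {"slide": [-0.001, -0.06, 0], "rot": [0, 0, 0], "grip": 0}
    - {"slide": [0, -0.007, 0], "rot": [0, 0, 0], "grip": 0}
    - {"slide": [0, 0, -0.05], "rot": [0, 0, 0], "grip": 0}
    - {"slide": [0, 0, -0.05], "rot": [0, 0, 0], "grip": 0}
    - {"slide": [0, 0, -0.02], "rot": [0, 0, 0], "grip": 0}
    - {"slide": [0, 0, 0], "rot": [0, 0, 0], "grip": 0}
    - {"slide": [0, 0, 0], "rot": [0, 0, 0], "grip": 0}

```text
time: 33.8
ee_pos: [0.4602, -0.344, 0.1158]
eef_rot: [0.2, 0.98, -0.0, 0.001]
ft_force: [-0.6, 0.2, 0.8]
width: 0.0004
grip_force: 0.0
```

Call:
arm_command:
  steps:
    - {"slide": [0, 0, -0.003], "rot": [0, 0, 0], "grip": 0}
    - {"slide": [0, 0, -0.003], "rot": [0, 0, 0], "grip": 0}
    - {"slide": [0, 0, -0.003], "rot": [0, 0, 0], "grip": 0}
    - {"slide": [0, 0, -0.003], "rot": [0, 0, 0], "grip": 0}
    - {"slide": [0, 0, -0.002], "rot": [0, 0, 0], "grip": 0}
    - {"slide": [0, 0, -0.002], "rot": [0, 0, 0], "grip": 0}
    - {"slide": [0, 0, 0], "rot": [0, 0, 0], "grip": 0}
    - {"slide": [0, 0, 0], "rot": [0, 0, 0], "grip": 0}

```text
time: 34.8
ee_pos: [0.4593, -0.3435, 0.0982]
eef_rot: [0.2, 0.98, 0.0, -0.0]
ft_force: [-0.1, -0.2, -0.6]
width: 0.0005
grip_force: 0.0
```

Call:
arm_command:
  steps:
    - {"slide": [0, 0, 0.01], "rot": [0, 0, 0], "grip": 0}
    - {"slide": [0.001, 0.006, 0], "rot": [0, 0, 0], "grip": 0}
    - {"slide": [0, 0, -0.006], "rot": [0, 0, 0], "grip": 0}
    - {"slide": [0, 0, -0.005], "rot": [0, 0, 0], "grip": 0}
    - {"slide": [0, 0, -0.002], "rot": [0, 0, 0], "grip": 0}
    - {"slide": [0, 0, -0.001], "rot": [0, 0, 0], "grip": 0}
    - {"slide": [0, 0, 0], "rot": [0, 0, 0], "grip": 0}
    - {"slide": [0, 0, 0], "rot": [0, 0, 0], "grip": 0}

```text
time: 35.8
ee_pos: [0.4605, -0.3374, 0.0964]
eef_rot: [0.2, 0.98, 0.001, 0.0]
ft_force: [-9.9, 8.4, 26.5]
width: 0.0004
grip_force: 13.3
```

Call:
arm_command:
  steps:
    - {"slide": [0, 0, -0.001], "rot": [0, 0, 0], "grip": 0}
    - {"slide": [0, 0, -0.001], "rot": [0, 0, 0], "grip": 0}
    - {"slide": [0, 0, -0.001], "rot": [0, 0, 0], "grip": 0}
    - {"slide": [0, 0, 0], "rot": [0, 0, 0], "grip": 0}
    - {"slide": [0, 0, 0], "rot": [0, 0, 0], "grip": 0}
    - {"slide": [0, 0, 0], "rot": [0, 0, 0], "grip": 0}
    - {"slide": [0, 0, 0], "rot": [0, 0, 0], "grip": 0}
    - {"slide": [0, 0, 0], "rot": [0, 0, 0], "grip": 0}

```text
time: 36.8
ee_pos: [0.4606, -0.3375, 0.0961]
eef_rot: [0.2, 0.98, 0.002, 0.001]
ft_force: [-20.5, 17.7, 58.0]
width: 0.0005
grip_force: 28.9
```

Rigid at 96 mm, so the lid is home. I'll lift away and check.

Call:
arm_command:
  steps:
    - {"slide": [0, 0, 0.05], "rot": [0, 0, 0], "grip": 0}
    - {"slide": [0, 0, 0.06], "rot": [0, 0, 0], "grip": 0}
    - {"slide": [0, 0, 0.06], "rot": [0, 0, 0], "grip": 0}
    - {"slide": [0, 0.06, 0], "rot": [0, 0, 0], "grip": 0}
    - {"slide": [0, 0.06, 0], "rot": [0, 0, 0], "grip": 0}
    - {"slide": [0, 0.06, 0], "rot": [0, 0, 0], "grip": 0}
    - {"slide": [0, 0.06, 0], "rot": [0, 0, 0], "grip": 0}
    - {"slide": [0, 0.06, 0], "rot": [0, 0, 0], "grip": 0}

```text
time: 37.8
ee_pos: [0.4602, -0.0358, 0.2614]
eef_rot: [0.2, 0.98, 0.0, 0.0]
ft_force: [1.5, -0.2, -0.3]
width: 0.0006
grip_force: 0.0
```

Call:
arm_command:
  steps:
    - {"slide": [0, 0.02, 0], "rot": [0, 0, 0], "grip": 0}
    - {"slide": [0, 0, 0], "rot": [0, 0, 0], "grip": 0}
    - {"slide": [0, 0, 0], "rot": [0, 0, 0], "grip": 0}
    - {"slide": [0, 0, 0], "rot": [0, 0, 0], "grip": 0}
    - {"slide": [0, 0, 0], "rot": [0, 0, 0], "grip": 0}
    - {"slide": [0, 0, 0], "rot": [0, 0, 0], "grip": 0}
    - {"slide": [0, 0, 0], "rot": [0, 0, 0], "grip": 0}
    - {"slide": [0, 0, 0], "rot": [0, 0, 0], "grip": 0}

```text
time: 38.8
ee_pos: [0.4606, -0.0177, 0.2616]
eef_rot: [0.2, 0.98, 0.0, 0.0]
ft_force: [0.1, 0.1, -0.3]
width: 0.0006
grip_force: 0.0
```

Run:
```python
from fit import *
from bench import eyes,sensors
import pickle
t=eyes.camera("top"); s=eyes.camera("scene")
st=sensors.read_state();print(st["ee_pos"],st["time"])
def up(p,b): l,tt,r,bb=b; return cv2.resize(p["pixels"][tt:bb,l:r,::-1],(400,300),interpolation=cv2.INTER_CUBIC)
cv2.imwrite("pics/g9.png",np.vstack([np.hstack([up(t,(372,180,452,240)),up(s,(363,240,463,315))]),np.hstack([up(t,(140,110,460,350)),up(s,(140,110,460,350))])]))
```

```text
[ 0.46060566 -0.0176676   0.26158225] 38.9
```

View pics/g9.png

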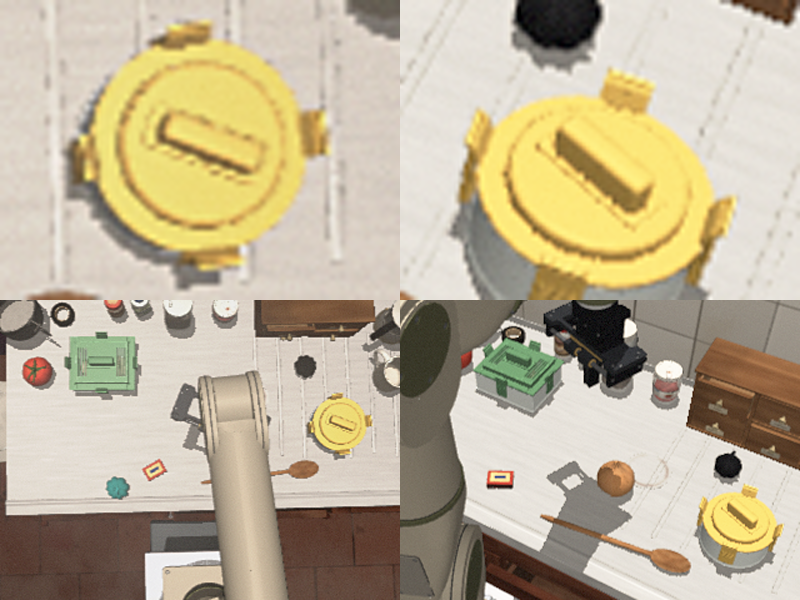

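Both lids are home: the yellow lid at about (412,208) and the green lid at about (223,160) in the top view, with the clips over their edges. The onion and tomato haven't been moved.

```bash
python3 -c "
from bench import order
print(order.close_job())"
```

```text
the job is handed in; nothing more can be done
None
```

The job is handed in, at about 39 s of the 128 s; no verdict came back. There is one garlic bulb in each bay of the box and the lemon is in the pot, both lids are pressed home under their clips, and the onion and tomato look unmoved in the last pictures.

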